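# Tip the desk mixer onto its feet and push it back to the socket rail

### The job

The small copper desk mixer has been left standing on its rear panel, with its rubber feet towards the robot. Push it over towards the robot so that it lies on its feet, knobs up, then push it back along the desk until its rear panel sits flush against the long socket rail. Never pick it up or tip it onto its knobs, and leave the tape, the carton and the screwdriver where they are.

Things in the scene. Friction and masses are not known exactly. Their poses are not given: they have to be found in the camera images.
- mixer: Loose wedge-shaped copper-coloured box, about 0.6 kg, 100 deep (own x), 180 wide (own y); front panel 39 high, rear 61, feet included; top slopes straight between. Origin: centre of footprint, at underside of its four 5 mm feet. Own axes turn with it: +x out of the rear panel (x=+50), front panel at x=-50, +z out of the top. Start: stands on its rear panel, +x down, +z level, away from robot within 23 deg
- rear_left (a point): Lower rear corner of the mixer at its own (50, 90, 5) mm
- rear_right (a point): Lower rear corner of the mixer at its own (50, -90, 5) mm
- mixer_middle (a point): Point inside the mixer at its own (0, 0, 25) mm. Four knobs, 20 in diameter and 11 proud of the top, stand in a row at own x = +18, y = -60, -20, 20, 60; the top from x = -8 to the front edge is free, but for small flat caps
- front_edge (a point): Middle of the top front edge, at the mixer's own (-50, 0, 39) mm. At the start this edge is uppermost, 100 above the desk, facing away from the robot. Standing, the mixer is 61 thick at the desk and 39 up here. Pushed near this edge towards the robot it tips about the lower edge of its feet side and, once it leans 20 to 35 degrees, falls by itself onto its feet
- rail: Aluminium socket rail fixed to the desk on the far side of the mixer: a straight bar 50 deep (its x), 620 long (its y) and 40 high, round black sockets along its top. Origin: centre of its underside. Its long front face, towards the robot, is the plane x = -25 mm of its own frame; turned up to about 7 degrees. It does not move when pushed
- tape: Loose roll of grey tape lying flat, 90 across, 24 high. Origin: centre of its underside. To be left alone
- carton: Loose cardboard carton, 70 by 100 by 50 high. Origin: centre of its underside. To be left alone
- driver: Loose screwdriver with a red handle lying on the desk, about 200 long and 26 high. Origin: under the tool. To be left alone
Not all that is in view belongs to the job. Leave any blue look-alike of the mixer alone.

How it is judged:
By the outcome, as a careful person would: the job done as asked, in the order asked, and still so for the second after the job is handed in, with the robot touching nothing.
It also fails if it takes over 51 s, if anything falls off the work surface, if the arm or the gripper's body presses on something with over 40 N, if the wrist force passes 120 N, or if a joint passes its speed limit or range.

### The arm

A 6-joint arm with a two-finger parallel gripper is mounted at the origin on the work surface. World frame = base frame: x ahead of the robot, y to its left, z up, the work surface at z = 0. Lengths are in mm, angles in degrees, forces in N, time in s.
With the tool pointing down it reaches from about 300 to 850 mm from the base axis. Payload 4.2 kg.
Tool frame: the origin (TCP) lies on the centre line of the jaws, within the pads' length; the fingertips stand 14 mm ahead of it and the grasp point (between the pads) lies 5 mm behind it (env.finger_overhang is the z of the fingertips in the tool frame, in mm); z points along the fingers, y is the line along which they close (so a half turn about z gives the same grasp; the last joint's range is limited). The gripper opens to 91 mm and grips with 3 to 60 N. Pads are 32 mm wide; open, the fingers measure 118 mm over their backs; the gripper's body (76 mm by 178 mm) begins 60 mm behind the grasp point.
Start: joints at [-64.572, 18.312, 89.639, -0, 72.044, -1.146], TCP at [257.231, -514.27, 227.976] pointing down, gripper open.
Joint ranges: [-177.97, 177.97], [-48.28, 115.42], [12.27, 149.76], [-77.06, 257.06], [2.81, 150.46], [-146.56, 146.56]. Speed limits (degrees/s): [147.25, 147.25, 180, 180, 180, 180].

### API

Orientations are given as [roll, pitch, yaw] about the fixed x, y, z axes, in that order (R = Rz(yaw) Ry(pitch) Rx(roll)).
In Python, from workcell import sensors, viewer, env gives the robot as it stands. The module is installed in compiled form; this text tells all that it offers.
- The arm moves only by the tool step_arm, never from a script. Its argument "plan" is one flat list of numbers, 6 for each row, row after row: the shift along the tool's x, y, z in cm, then the turn, a rotation vector about the tool's x, y, z in rad. In form: [x, y, z, wx, wy, wz, x, y, z, wx, wy, wz, ...]. A call has 1 to 5 rows; each row shifts and turns the commanded pose from where the row before left it, along the tool's axes as they then stand; what a row does not reach is not made up. A row lasts 1/12 s, in which the tool goes at most 41.7 mm and 7.16 degrees, less where a joint would pass 70% of its speed; a pose out of reach is approached as far as the arm can. A call is refused whole if a number of a shift passes 4.17 or a number of a turn 0.125, either way. A call with a gripper value outside its range is refused whole. "hand" is the finger opening in cm, from 0 to 9.12, set as the call begins (left out, the last holds). The fingers move at their own pace and stop on an object; "newtons" is the grip in N (left out, the last holds). Time passes only in rows, so rows that do not move let the fingers close. It gives the time, the measured TCP pose, the force, the opening and the grip force at its end, in the units of the state.
- sensors.state(): the state, without advancing time (a new reading comes with each control period).
- viewer.grab_frame(name): name is "side" or "top" or "wrist"; returns a dict with "img" (480x640x3 uint8, red, green, blue), "fx", "fy", "cx", "cy" (pixels), "position" and "attitude" of the camera in the world. Camera axes: x right, y down, z forward; pixel columns grow to the right and rows downward; lengths in mm; the calibration is good to about 2 mm. A picture is of the moment at which its call begins. There is no depth.
- env.job_done(): hands the job in; it is judged then, once.
Trained networks look in a picture, given as the dict that the camera call returned (one of the last four; its "shot" number tells which), for a name from the list of things; names that differ only in an ending like _2 or _b are one class to them, and where a whole thing is asked for, a point or a joint stands for the part that bears it (a point fixed in the world has none). Each returns a list of dicts, best first, with "score" (0 to 1); they miss things now and then, are a little off and sometimes report something else, mostly with a low value. They report only what shows in the picture. A call takes as long as a camera call. They do not tell look-alikes from the thing itself.
- viewer.boxes_of(name, picture): "location" ([column, row] in pixels, amid what is visible of it).
- viewer.pinpoint(name, picture): "location" ([column, row] in pixels: a listed point, or the origin of a listed thing).
The state is a dict: "time_s": time; "qpos": joint angles; "qvel": joint speeds; "effort": joint torques, N m; "ee_pos": TCP position; "ee_rot": TCP orientation; "force": force on the tool from outside, world axes, zero at the start; "torque": the same for the moment, N m; "gripper_width": finger opening in mm; "gripper_force": force on a finger pad.
Only numpy, scipy, OpenCV 4.12 (cv2) and the standard library are available. Lean on these libraries where they do the work, as an engineer would, in place of code of your own. Each camera call takes 0.05 s, during which the arm holds its last target. There are 200 camera calls.

## Working session

There is one attempt and no reset: what is moved stays moved. The work goes in short steps, Python scripts to look and compute and a tool call to move; the robot and the scene stay as the last step left them, time stands still between calls to the robot, and variables do not carry over. Pictures are saved under pics/ and viewed, at most 10 in all, crops included, and the job is handed in when it is done.

Besides the shell and the picture viewer there is one more tool, called after "Call:" as a command line: name --argument value ..., lists and objects as JSON in quotes. step_arm: Moves the arm, as the interface text tells. Its arguments: {"type":"object","properties":{"plan":{"type":"array","items":{"type":"number"}},"hand":{"type":"number"},"newtons":{"type":"number"}},"required":["plan"]}

```bash
mkdir -p pics
cat > h.py <<'E'
import numpy as np, cv2
from scipy.spatial.transform import Rotation as R
from workcell import sensors, viewer, env
def rot(a):
    a=np.array(a,float)
    return a if a.shape==(3,3) else (R.from_euler('xyz',a,degrees=True).as_matrix() if a.size==3 else R.from_quat(a).as_matrix())
def ray(p,uv):
    d=rot(p['attitude'])@np.array([(uv[0]-p['cx'])/p['fx'],(uv[1]-p['cy'])/p['fy'],1]); return np.array(p['position'],float),d
def at_z(p,uv,z):
    o,d=ray(p,uv); return o+d*(z-o[2])/d[2]
def proj(p,X):
    c=rot(p['attitude']).T@(np.array(X,float)-np.array(p['position'])); return np.array([p['fx']*c[0]/c[2]+p['cx'],p['fy']*c[1]/c[2]+p['cy']])
def tri(p1,u1,p2,u2):
    o1,d1=ray(p1,u1);o2,d2=ray(p2,u2)
    A=np.stack([d1,-d2],1);s=np.linalg.lstsq(A,o2-o1,rcond=None)[0]
    a=o1+d1*s[0];b=o2+d2*s[1];return (a+b)/2,np.linalg.norm(a-b)
def save(p,n): cv2.imwrite(f'pics/{n}.png',p['img'][:,:,::-1])
E
python3 - <<'E'
from h import *
print(sensors.state())
P={}
for n in ['top','side']:
    p=viewer.grab_frame(n);P[n]=p;save(p,n+'0')
    print(n,p['fx'],p['cx'],p['cy'],p['position'],p['attitude'])
    for k in ['mixer','rail','tape','carton','driver','rear_left','rear_right','front_edge','mixer_middle']:
        print(k,[(np.round(d['location']),round(d['score'],2)) for d in viewer.pinpoint(k,p)][:3])
E
```

```text
{'time_s': 0.0, 'qpos': array([-6.45737379e+01,  1.83504071e+01,  8.97070780e+01, -9.11564432e-04,
        7.20441225e+01, -1.14467242e+00]), 'qvel': array([ 0.11894444, -0.11398229,  0.06113588, -0.06272192, -0.05530593,
       -0.07232931]), 'effort': array([ 1.33664464e-03, -4.12467957e+01, -2.31970650e+01,  7.28895748e-02,
        4.56318946e-02, -1.26720270e-04]), 'ee_pos': array([ 256.99742219, -513.82228844,  227.12808471]), 'ee_rot': array([-1.79898395e+02, -1.16331781e-03,  2.65712153e+01]), 'force': array([ 0.18574472,  0.96920235, -0.09549918]), 'torque': array([ 0.04440281, -0.01277046, -0.01333395]), 'gripper_force': 0.0, 'gripper_width': 91.09323116530257}
top 495.9518705904031 319.64770503351883 243.65954579107083 [ 463.03519712    2.95498652 1337.89297253] [-177.28336855   -0.26077795  -90.66513759]
mixer [(array([288., 210.]), 0.98), (array([353., 308.]), 0.82), (array([257., 296.]), 0.74)]
rail [(array([312., 157.]), 0.94)]
tape [(array([445., 223.]), 0.78), (array([278., 188.]), 0.34)]
carton [(array([190., 220.]), 0.88), (array([313., 153.]), 0.66)]
driver [(array
[... 470 characters left out ...]
116535482 [127.57618161 538.4738862  830.7448401 ] [-136.23955745    0.84052834 -145.90136994]
mixer [(array([257., 266.]), 0.84), (array([332., 347.]), 0.79), (array([333., 198.]), 0.64)]
rail [(array([232., 237.]), 0.74)]
tape [(array([367., 184.]), 0.67)]
carton [(array([183., 379.]), 0.73)]
driver [(array([448., 224.]), 0.84), (array([254., 267.]), 0.74)]
rear_left [(array([243., 312.]), 0.96), (array([421., 316.]), 0.87), (array([367., 379.]), 0.66)]
rear_right [(array([271., 252.]), 0.86)]
front_edge [(array([333., 192.]), 0.77), (array([384., 261.]), 0.62), (array([232., 246.]), 0.61)]
mixer_middle [(array([388., 270.]), 0.95), (array([246., 266.]), 0.77), (array([321., 354.]), 0.68)]
```

View pics/top0.png

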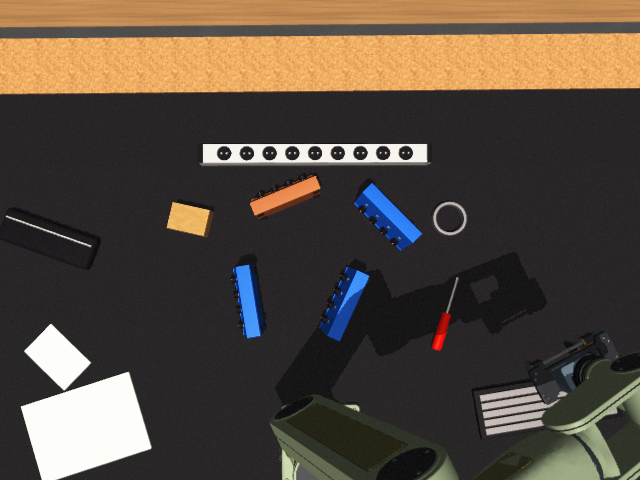

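View pics/side0.png

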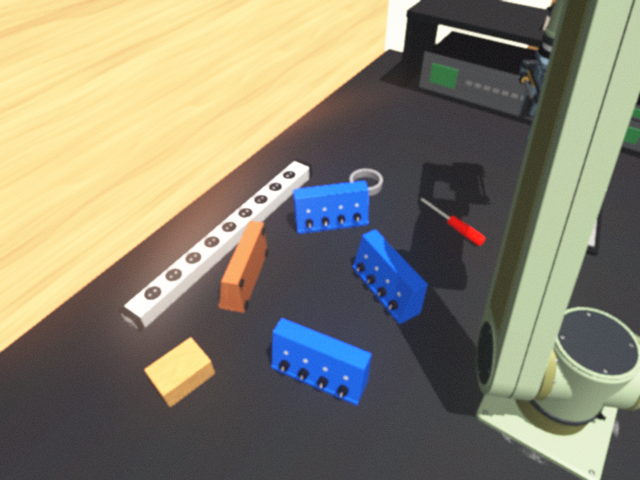

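The candidates in the top view are the copper box at (285,195) and blue boxes at (388,216), (345,303) and (248,300). The mixer is the copper one, standing just in front of the rail (rail front edge on row 163), and the blue ones are look-alikes. Other items: tape (450,218), carton (190,218), screwdriver (445,315).

```bash
cat >> h.py <<'E'
from scipy.optimize import minimize
def cmask(p):
    h=cv2.cvtColor(p['img'],cv2.COLOR_RGB2HSV)
    m=((h[...,0]>=4)&(h[...,0]<=13)&(h[...,1]>150)&(h[...,2]>80)).astype(np.uint8)
    m[:100]=0 
    n,l,s,c=cv2.connectedComponentsWithStats(cv2.morphologyEx(m,cv2.MORPH_CLOSE,np.ones((5,5))))
    i=[j for j in range(1,n) if s[j,4]>300]
    return l,s,c,i
V=np.array([[x,y,z] for y in(-90,90) for x,z in((-50,5),(-50,39),(50,5),(50,61))],float)
def world(q,stand,X=V):
    x,y,a=q; f=np.array([np.cos(a),np.sin(a),0]);l=np.array([-f[1],f[0],0]);u=np.array([0,0,1.])
    return (np.array([x,y,50])+np.outer(X[:,0],-u)+np.outer(X[:,1],l)+np.outer(X[:,2],f)) if stand else (np.array([x,y,0])+np.outer(X[:,0],f)+np.outer(X[:,1],l)+np.outer(X[:,2],u))
def hull(p,W): return cv2.convexHull(np.array([proj(p,w) for w in W]).astype(np.float32))
def fit(ps,ms,q0,stand):
    def cost(q):
        t=0
        for p,m in zip(ps,ms):
            im=np.zeros((480,640),np.uint8);cv2.fillPoly(im,[np.round(hull(p,world(q,stand))*16).astype(np.int32)],255,cv2.LINE_AA,4)
            a=im/255.;t+=np.abs(a-m).sum()
        return t
    r=minimize(cost,q0,method='Nelder-Mead',options=dict(initial_simplex=np.array([q0,q0+np.array([20,0,0]),q0+np.array([0,20,0]),q0+np.array([0,0,.15])]),xatol=.05,fatol=.5));return r.x,r.fun
E
python3 - <<'E'
from h import *
ps=[viewer.grab_frame(n) for n in('top','side')];ms=[]
for p in ps:
    l,s,c,i=cmask(p);print([(s[j].tolist(),c[j].round()) for j in i])
    j=min(i,key=lambda j:np.linalg.norm(c[j]-([285,195] if p is ps[0] else [245,268])))
    ms.append((l==j).astype(float))
x0=at_z(ps[0],(285,195),80)
for a in(0,.3,-.3):
    q,f=fit(ps,ms,np.array([x0[0]-30,x0[1],a]),True);print(q.round(1),np.degrees(q[2]),f)
# rail front top edge
t=ps[0]
print('rail',[at_z(t,u,40).round() for u in((203,163),(428,163),(203,144),(427,144))])
s=ps[1]; print('rail side',[at_z(s,u,40).round() for u in((142,312),(310,170),(124,306),(297,162))])
print('carton',[at_z(t,u,50).round() for u in((173,202),(213,208),(208,236),(167,229))])
print('tape',at_z(t,(450,218),24).round())
print('blue',[at_z(t,u,100).round() for u in((371,183),(354,204),(421,235),(403,249),(234,266),(252,265),(261,336),(245,338))])
c=cv2.resize(ps[1]['img'][170:350,110:350],None,fx=3,fy=3,interpolation=cv2.INTER_CUBIC);cv2.imwrite('pics/crop.png',c[:,:,::-1])
E
```

```text
[([250, 175, 71, 44, 1410], array([285., 197.]))]
[([220, 224, 45, 88, 1463], array([243., 278.]))]
[6.255e+02 7.430e+01 4.000e-01] 23.650583805789676 1417.4745098039216
[6.256e+02 7.460e+01 4.000e-01] 23.51840846272118 1420.078431372549
[6.256e+02 7.320e+01 4.000e-01] 23.745457710230752 1414.4549019607844
rail [array([741., 301.,  40.]), array([ 735., -293.,   40.]), array([792., 301.,  40.]), array([ 785., -291.,   40.])]
rail side [array([748., 292.,  40.]), array([ 727., -282.,   40.]), array([791., 302.,  40.]), array([ 778., -292.,   40.])]
carton [array([637., 377.,  50.]), array([620., 273.,  50.]), array([547., 286.,  50.]), array([567., 393.,  50.])]
tape [ 590. -352.   24.]
blue [array([ 673., -134.,  100.]), array([620., -91., 100.]), array([ 541., -257.,  100.]), array([ 506., -212.,  100.]), array([468., 211., 100.]), array([470., 166., 100.]), array([295., 144., 100.]), array([290., 184., 100.])]
```

View pics/crop.png

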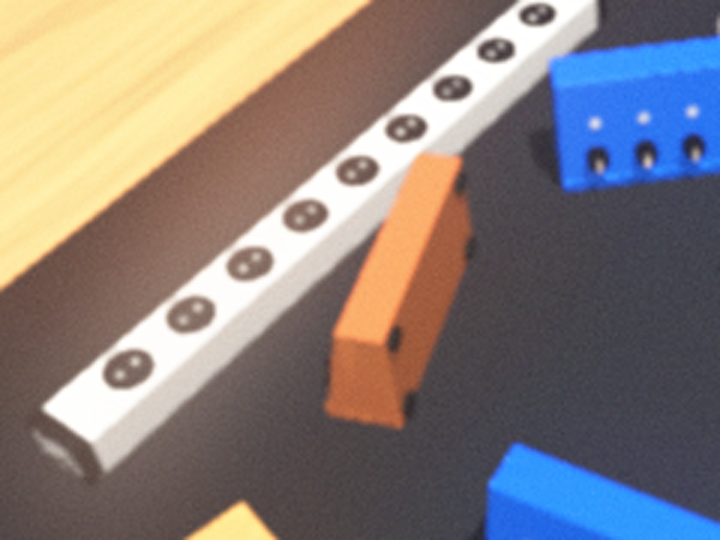

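The crop confirms the copper mixer: its feet face the robot, and the knobs are on the rail side. The fit residual is high, so I'm checking the overlay.

Run:
```python
from h import *
ps=[viewer.grab_frame(n) for n in('top','side')]
out=[]
for p,r in zip(ps,((slice(150,250),slice(225,350)),(slice(210,330),slice(200,325)))):
    m,s,c,i=cmask(p); im=p['img'].copy()
    if p is ps[0]: print('top hsv',cv2.cvtColor(p['img'],cv2.COLOR_RGB2HSV)[200,285])
    k=np.isin(m,i); im[k]=im[k]//2+np.array([0,127,0],np.uint8)
    big=cv2.resize(im[r],None,fx=4,fy=4,interpolation=cv2.INTER_NEAREST)
    h=(hull(p,world([625.5,74,.41],True))[:,0]-[r[1].start,r[0].start]+.5)*4
    cv2.polylines(big,[h.astype(np.int32)],True,(255,255,0),1)
    out.append(cv2.copyMakeBorder(big,0,480-big.shape[0],0,500-big.shape[1],cv2.BORDER_CONSTANT)[:, :400])
cv2.imwrite('pics/ov.png',np.hstack(out)[:,:,::-1])
```

```text
top hsv [ 12 166 237]
```

View pics/ov.png

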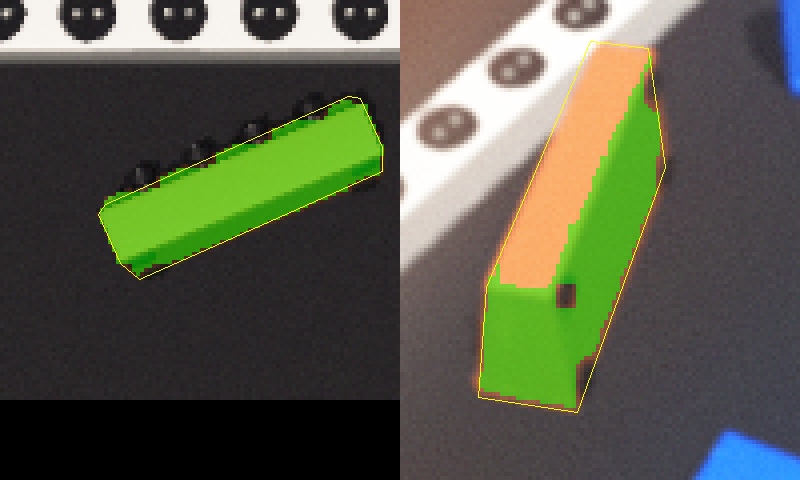

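Outline fit is good: the mixer stands at (625,74) with yaw about 23.5°. Moving to above the far side of its top edge, fingers open along its width.

Call:
step_arm --plan '[3.6,-1.9,0,0,0,0,3.6,-1.9,0,0,0,0,3.6,-1.9,0,0,0,0,3.6,-1.9,0,0,0,0,3.6,-1.9,0,0,0,0]' --hand 9.1

```text
time_s: 1.62
ee_pos: [376.4, -347.2, 228.1]
ee_rot: [180.0, -0.0, 26.5]
force: [0.1, -0.2, -0.0]
gripper_width: 91.3
gripper_force: 0.0
```

Call:
step_arm --plan '[3.6,-1.9,0,0,0,0,3.6,-1.9,0,0,0,0,3.6,-1.9,0,0,0,0,3.6,-1.9,0,0,0,0,3.6,-1.9,0,0,0,0]'

```text
time_s: 2.03
ee_pos: [495.1, -181.5, 228.2]
ee_rot: [180.0, -0.0, 26.6]
force: [0.4, 0.5, 0.3]
gripper_width: 91.3
gripper_force: 0.0
```

Call:
step_arm --plan '[3.6,-1.9,0,0,0,0,3.6,-1.9,0,0,0,0,3.6,-1.9,0,0,0,0,3.6,-1.9,0,0,0,0,3.6,-1.9,0,0,0,0]'

```text
time_s: 2.45
ee_pos: [613.6, -15.9, 228.1]
ee_rot: [180.0, -0.0, 26.6]
force: [1.1, -1.1, -0.0]
gripper_width: 91.2
gripper_force: 0.0
```

Call:
step_arm --plan '[3.4,-1.8,0,0,0,0,3.4,-1.8,0,0,0,0,3.4,-1.8,0,0,0,0,3.4,-1.8,0,0,0,0,0,0,0,0,0,0.054]'

```text
time_s: 2.87
ee_pos: [705.1, 113.8, 226.2]
ee_rot: [-179.9, -0.2, 23.7]
force: [-0.6, -0.1, -0.6]
gripper_width: 91.0
gripper_force: 0.0
```

```bash
sed -i 's/<=13)&(h\[...,1\]>150)/<=16)\&(h[...,1]>120)/' h.py
python3 - <<'E'
from h import *
p=viewer.grab_frame('wrist');save(p,'w1');s=sensors.state();print(s['ee_pos'],s['ee_rot'])
l,_,c,i=cmask(p)
ps=[viewer.grab_frame('side')];l,st,c,i=cmask(ps[0]);print([(st[j].tolist()) for j in i])
j=min(i,key=lambda j:np.linalg.norm(c[j]-[245,268]));q,f=fit(ps,[(l==j)*1.],np.array([625,74,.41]),True);print(q,np.degrees(q[2]),f)
h=hull(p,world([625.5,74,.41],True)).astype(np.int32);im=p['img'].copy();cv2.polylines(im,[h],True,(255,255,0),1);cv2.imwrite('pics/w1.png',im[:,:,::-1])
E
```

```text
[703.42133502 110.90049418 226.3499046 ] [-1.79960703e+02  2.42815621e-02  2.34747206e+01]
[[157, 110, 50, 34, 364], [219, 222, 48, 91, 2556], [144, 359, 71, 48, 736]]
[6.25939844e+02 7.39715614e+01 3.91832161e-01] 22.450329119728124 216.36078431372547
```

View pics/w1.png

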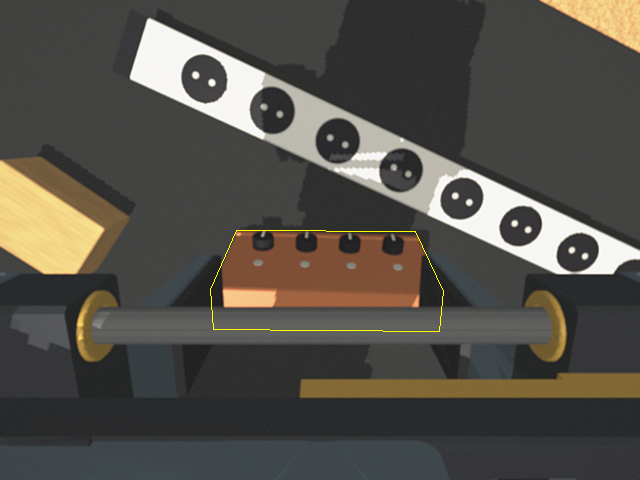

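The wrist view shows the mixer aligned with the tool: front edge near row 300, knobs at row 240 facing the rail. Descend behind the edge, then pull towards the robot.

Call:
step_arm --plan '[0,0,3.3,0,0,0,0,0,3.3,0,0,0,0,0,3.3,0,0,0,0,0,3.1,0,0,0.01,0,0,0,0,0,0]'

```text
time_s: 3.38
ee_pos: [697.1, 105.4, 91.1]
ee_rot: [-179.8, 0.8, 22.9]
force: [-1.7, -0.2, -1.1]
gripper_width: 91.1
gripper_force: 0.0
```

Call:
step_arm --plan '[-0.8,0,0,0,0,0,-0.8,0,0,0,0,0,-0.6,0,0,0,0,0,-0.5,0,0,0,0,0,-0.5,0,0,0,0,0]'

```text
time_s: 3.8
ee_pos: [674.4, 95.1, 101.3]
ee_rot: [179.9, -0.4, 22.9]
force: [2.0, 0.9, 4.1]
gripper_width: 91.2
gripper_force: 1.6
```

Call:
step_arm --plan '[-0.8,0,0,0,0,0,-0.8,0,0,0,0,0,-0.8,0,0,0,0,0,-0.8,0,0,0,0,0,-0.8,0,0,0,0,0]'

```text
time_s: 4.22
ee_pos: [633.9, 78.8, 97.1]
ee_rot: [-180.0, 0.2, 22.9]
force: [-0.3, 0.3, -0.1]
gripper_width: 91.0
gripper_force: 0.0
```

Run:
```python
from h import *
p=viewer.grab_frame('side');cv2.imwrite('pics/s2.png',cv2.resize(p['img'][150:390,120:440],None,fx=2,fy=2)[:,:,::-1]);print(sensors.state()['ee_pos'],sensors.state()['force'])
```

```text
[632.45807596  78.31821219  97.12319831] [-1.83162278 -0.9533436   0.12821136]
```

View pics/s2.png

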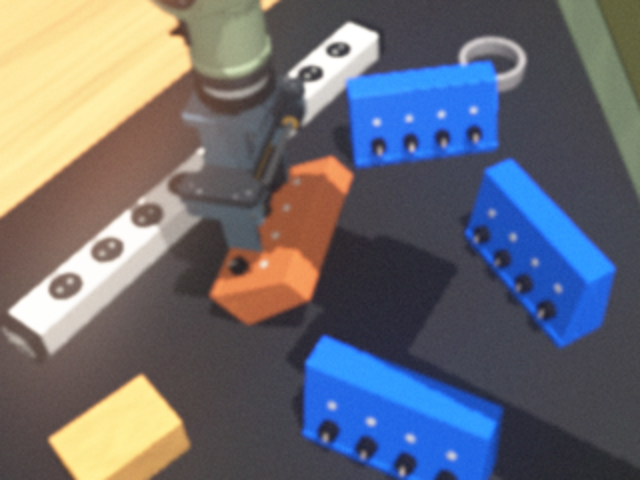

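The mixer leans roughly 40° towards the robot and is still in motion. I'll let it fall, then lift.

Call:
step_arm --plan '[0,0,0,0,0,0,0,0,0,0,0,0,0,0,-3.5,0,0,0,0,0,-3.5,0,0,0,0,0,-3,0,0,0]'

```text
time_s: 4.68
ee_pos: [636.3, 79.6, 199.4]
ee_rot: [180.0, -0.0, 22.9]
force: [-0.0, 0.3, -0.2]
gripper_width: 91.0
gripper_force: 0.0
```

Run:
```python
from h import *
p=viewer.grab_frame('side');cv2.imwrite('pics/s3.png',cv2.resize(p['img'][150:390,120:440],None,fx=2,fy=2)[:,:,::-1])
t=viewer.grab_frame('top')
for p,n in((p,'s'),(t,'t')):
    l,st,c,i=cmask(p);print([(st[j].tolist()) for j in i])
    print({k:[(np.round(d['location']),round(d['score'],2)) for d in viewer.pinpoint(k,p)][:4] for k in('mixer','rear_left','rear_right','front_edge')})
save(t,'t3')
```

```text
[[241, 234, 69, 85, 3723], [144, 359, 71, 48, 728]]
{'mixer': [(array([327., 198.]), 0.96), (array([278., 285.]), 0.87), (array([402., 270.]), 0.77), (array([330., 350.]), 0.64)], 'rear_left': [(array([422., 315.]), 0.85), (array([244., 311.]), 0.77)], 'rear_right': [(array([296., 221.]), 0.83)], 'front_edge': [(array([386., 260.]), 0.92), (array([298., 278.]), 0.85), (array([336., 195.]), 0.72), (array([367., 185.]), 0.7)]}
[[309, 192, 27, 45, 744], [257, 202, 45, 34, 938]]
{'mixer': [(array([253., 299.]), 0.89), (array([353., 305.]), 0.89), (array([396., 212.]), 0.63), (array([297., 227.]), 0.57)], 'rear_left': [(array([342., 334.]), 0.98), (array([412., 234.]), 0.76)], 'rear_right': [(array([366., 190.]), 0.63), (array([314., 157.]), 0.41)], 'front_edge': [(array([240., 302.]), 0.83), (array([302., 242.]), 0.7), (array([386., 213.]), 0.69), (array([342., 307.]), 0.58)]}
```

View pics/s3.png

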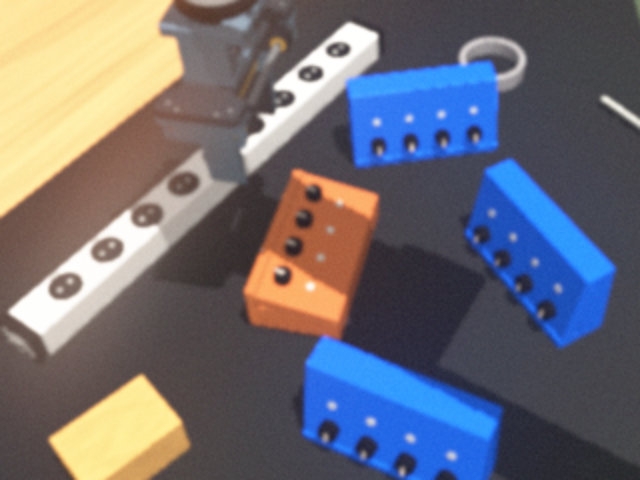

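It now lies on its feet, knobs up. Next: fit its lying pose and the rail's front line.

```bash
cat >> h.py <<'E'
def rail(t):
    g=cv2.cvtColor(t['img'],cv2.COLOR_RGB2GRAY).astype(float); pts=[]
    for c in range(208,425,3):
        col=g[156:172,c];d=np.diff(col);k=int(np.argmin(d))
        if d[k]<-40: pts.append(at_z(t,(c,156+k+.5),40)[:2])
    pts=np.array(pts);a,b=np.polyfit(pts[:,1],pts[:,0],1)
    k=np.abs(pts[:,0]-a*pts[:,1]-b)<4;a,b=np.polyfit(pts[k,1],pts[k,0],1);return a,b,k.sum(),np.ptp(pts[k,1])
E
python3 - <<'E'
from h import *
s=viewer.grab_frame('side');l,st,c,i=cmask(s);j=min(i,key=lambda j:np.linalg.norm(c[j]-[278,280]))
for a in(.3,.5):
  q,f=fit([s],[(l==j)*1.],np.array([580,54,a]),False);print(q,np.degrees(q[2]),f)
a,b,n,w=rail(viewer.grab_frame('top'));print('rail x = %.4f*y+%.1f yaw %.2f'%(a,b,-np.degrees(np.arctan(a))),n,w)
E
```

```text
[5.80485834e+02 5.57622512e+01 3.84158760e-01] 22.010675583008407 337.8509803921568
[5.81211545e+02 5.44335392e+01 4.03427537e-01] 23.114695221507965 336.6078431372549
rail x = 0.0055*y+740.9 yaw -0.32 46 570.3302533153401
```

Call:
step_arm --plan '[-3.7,0,0,0,0,0,-3.7,0,0,0,0,0,-3.7,0,0,0,0,0,-3.5,0,0,0,0,0,0,0,2.5,0,0,0]'

```text
time_s: 5.7
ee_pos: [498.2, 20.9, 176.5]
ee_rot: [179.9, -0.2, 22.8]
force: [0.6, 0.9, 0.4]
gripper_width: 91.1
gripper_force: 0.0
```

Call:
step_arm --plan '[0,0,3.5,0,0,0,0,0,3.5,0,0,0,0,0,3.5,0,0,0,0,0,2.5,0,0,0,0,0,1.3,0,0,0]'

```text
time_s: 6.12
ee_pos: [499.0, 22.4, 26.8]
ee_rot: [-179.9, 0.3, 22.9]
force: [0.2, -0.4, -0.0]
gripper_width: 90.9
gripper_force: 0.0
```

Call:
step_arm --plan '[0,0,0.2,0,0,0,0,0,0,0,0,0]'

```text
time_s: 6.28
ee_pos: [500.9, 22.5, 27.3]
ee_rot: [-180.0, 0.1, 22.9]
force: [-0.5, 0.1, 0.1]
gripper_width: 90.7
gripper_force: 0.0
```

Call:
step_arm --plan '[0.8,0,0,0,0,0,0.8,0,0,0,0,0,0.5,0,0,0,0,0,0.5,0,0,0,0,0,0.5,0,0,0,0,0]'

```text
time_s: 6.7
ee_pos: [528.8, 34.4, 28.6]
ee_rot: [-180.0, 0.2, 22.9]
force: [-5.8, -2.9, 4.5]
gripper_width: 90.8
gripper_force: 3.1
```

Call:
step_arm --plan '[0.6,0,0,0,0,0.027,0.6,0,0,0,0,0.027,0.6,0,0,0,0,0.027,0.6,0,0,0,0,0.027,0.6,0,0,0,0,0.027]'

```text
time_s: 7.12
ee_pos: [556.8, 45.3, 28.5]
ee_rot: [-179.9, 0.2, 15.2]
force: [-5.3, 0.8, 3.7]
gripper_width: 91.1
gripper_force: 2.6
```

```bash
cat > lie.py <<'E'
from h import *
s=viewer.grab_frame('side');l,st,c,i=cmask(s);j=max(i,key=lambda j:st[j,4]);print(st[j].tolist())
e=np.array(sensors.state()['ee_pos']);y=np.radians(sensors.state()['ee_rot'][2])
q,f=fit([s],[(l==j)*1.],np.array([e[0]+66*np.cos(y),e[1]+66*np.sin(y),y]),False);print('mixer',q[:2],np.degrees(q[2]),f,'tcp',e,np.degrees(y),sensors.state()['force'])
R2=world(q,False,np.array([[50,90,5],[50,-90,5.]]));print('gaps L,R',[round(.0055*r[1]+740.9-r[0],1) for r in R2], 'predicted from tcp, y,',e[0]+66*np.cos(y))
E
python3 lie.py
```

```text
[221, 230, 53, 84, 2110]
mixer [627.02909903  65.63739064] 21.724453111920997 1949.105882352941 tcp [558.8922026   45.53776223  28.55462426] 15.08270919062404 [-1.18609511 -0.04692034 -1.32386293]
gaps L,R [np.float64(101.7), np.float64(34.1)] predicted from tcp, y, 622.6185819525668
```

Call:
step_arm --plan '[0.6,0,0,0,0,0.03,0.6,0,0,0,0,0.03,0.6,0,0,0,0,0.03,0.6,0,0,0,0,0.03,0.6,0,0,0,0,0.03]'

```text
time_s: 7.58
ee_pos: [586.7, 51.4, 28.3]
ee_rot: [-180.0, 0.1, 6.6]
force: [-3.6, 1.0, 2.7]
gripper_width: 90.9
gripper_force: 1.9
```

Call:
step_arm --plan '[0.5,0,0,0,0,0.03,0.5,0,0,0,0,0.03,0.5,0,0,0,0,0.03,0.3,0,0,0,0,0.03,0,0,0,0,0,0]'

```text
time_s: 8.0
ee_pos: [606.2, 52.7, 28.3]
ee_rot: [-180.0, -0.1, -0.3]
force: [0.2, -0.2, 0.7]
gripper_width: 90.8
gripper_force: 0.1
```

```bash
python3 lie.py
python3 - <<'E'
from h import *
im=viewer.grab_frame('top')['img'][130:280,210:410];cv2.imwrite('pics/t5.png',cv2.resize(im,None,fx=4,fy=4)[:,:,::-1])
E
```

```text
[202, 234, 48, 67, 1357]
mixer [673.46697667  53.19510856] 2.1017833895519225 2677.282352941177 tcp [606.25873774  52.60056438  28.36132169] -0.2292769976475367 [-1.25683651 -0.55196314  0.43606934]
gaps L,R [np.float64(21.6), np.float64(14.0)] predicted from tcp, y, 672.258209307774
```

View pics/t5.png

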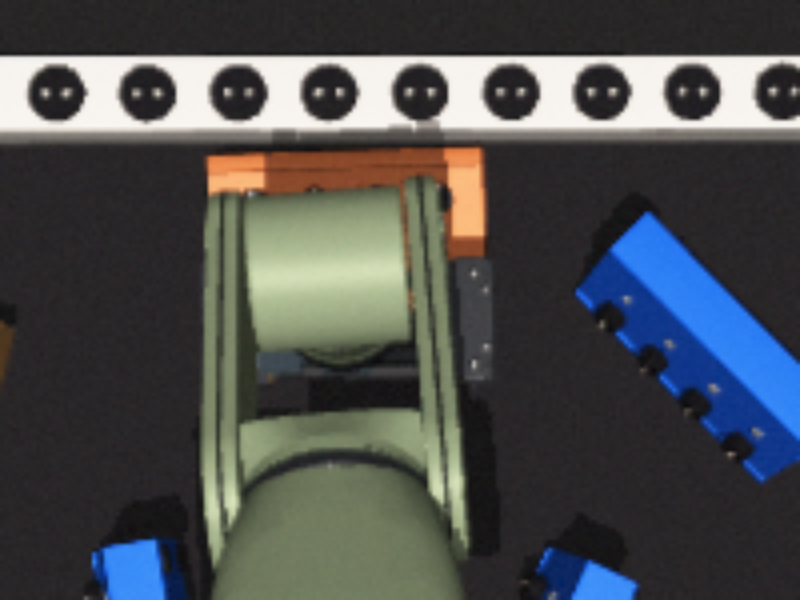

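The top view shows the mixer nearly parallel to the rail (rear edge at crop row ~152, rail face ~140). I'll push on gently until contact.

Call:
step_arm --plan '[0.4,0,0,0,0,0,0.4,0,0,0,0,0,0.3,0,0,0,0,0,0.2,0,0,0,0,0,0.2,0,0,0,0,0.002]'

```text
time_s: 8.52
ee_pos: [618.9, 52.2, 28.1]
ee_rot: [180.0, 0.2, -0.4]
force: [-6.5, 0.2, 4.8]
gripper_width: 90.9
gripper_force: 3.1
```

Call:
step_arm --plan '[0.1,0,0,0,0,0,0.1,0,0,0,0,0,0.1,0,0,0,0,0,0,0,0,0,0,0]'

```text
time_s: 8.85
ee_pos: [622.2, 52.1, 28.1]
ee_rot: [180.0, 0.2, -0.4]
force: [-4.5, 0.3, 4.0]
gripper_width: 91.1
gripper_force: 2.6
```

Call:
step_arm --plan '[0.1,0,0,0,0,0,0.1,0,0,0,0,0,0,0,0,0,0,0]'

```text
time_s: 9.1
ee_pos: [624.2, 52.0, 28.1]
ee_rot: [180.0, 0.2, -0.4]
force: [-4.0, -0.8, 3.6]
gripper_width: 90.8
gripper_force: 2.5
```

Call:
step_arm --plan '[0.1,0,0,0,0,0,0.1,0,0,0,0,0,0,0,0,0,0,0]'

```text
time_s: 9.35
ee_pos: [625.0, 52.0, 28.1]
ee_rot: [180.0, 0.3, -0.4]
force: [-8.4, -0.6, 6.5]
gripper_width: 91.1
gripper_force: 3.9
```

Call:
step_arm --plan '[0.1,0,0,0,0,0,0,0,0,0,0,0]'

```text
time_s: 9.52
ee_pos: [625.0, 52.0, 28.2]
ee_rot: [180.0, 0.4, -0.4]
force: [-10.2, 0.9, 8.7]
gripper_width: 91.1
gripper_force: 5.0
```

Call:
step_arm --plan '[0.1,0,0,0,0,0,0,0,0,0,0,0]'

```text
time_s: 9.68
ee_pos: [625.0, 52.0, 28.2]
ee_rot: [180.0, 0.6, -0.4]
force: [-12.1, 0.0, 9.2]
gripper_width: 90.7
gripper_force: 6.1
```

Contact has stalled at ~12 N. Backing off and lifting to check flushness.

Call:
step_arm --plan '[-0.4,0,0,0,0,0,-1.5,0,0,0,0,0,-2.5,0,0,0,0,0,0,0,-3,0,0,0,0,0,-3.5,0,0,0]'

```text
time_s: 10.1
ee_pos: [582.1, 52.1, 90.8]
ee_rot: [180.0, 0.4, -0.4]
force: [1.6, -0.1, 1.4]
gripper_width: 91.2
gripper_force: 0.0
```

Call:
step_arm --plan '[0,0,-3.5,0,0,0,-4,0,0,0,0,0,-4,0,0,0,0,0,-4,0,0,0,0,0,-4,0,0,0,0,0]'

```text
time_s: 10.52
ee_pos: [424.9, 53.5, 128.4]
ee_rot: [-180.0, -0.2, -0.4]
force: [-0.6, -0.1, 0.2]
gripper_width: 91.3
gripper_force: 0.0
```

Call:
step_arm --plan '[-4,0,0,0,0,0,-4,0,0,0,0,0,0,0,0,0,0,0]'

```text
time_s: 10.77
ee_pos: [337.0, 53.5, 126.9]
ee_rot: [179.9, 0.4, -0.4]
force: [-0.7, -0.9, -1.4]
gripper_width: 90.7
gripper_force: 0.0
```

```bash
python3 lie.py
python3 - <<'E'
from h import *
t=viewer.grab_frame('top');p=viewer.grab_frame('side')
a=cv2.resize(t['img'][140:220,250:350],None,fx=6,fy=6,interpolation=cv2.INTER_CUBIC)
b=cv2.resize(p['img'][190:310,180:300],None,fx=4,fy=4,interpolation=cv2.INTER_CUBIC)[:,:]
cv2.imwrite('pics/f6.png',cv2.resize(np.hstack([a,b]),None,fx=.74,fy=.74)[:,:,::-1])
print(rail(t))
l,st,c,i=cmask(t);m=(l==max(i,key=lambda j:st[j,4]))
# rear top edge z=61 from topmost mask pixels per column
cols=[c for c in range(640) if m[:,c].sum()>15];pts=np.array([at_z(t,(c,np.argmax(m[:,c])-.5),61)[:2] for c in cols[2:-2]])
k=np.polyfit(pts[:,1],pts[:,0],1);print('rear edge',k,pts[:,1].min(),pts[:,1].max(),'yaw',-np.degrees(k[0]))
E
```

```text
[195, 214, 87, 83, 3694]
mixer [ 1421.53202222 -2159.87473364] 297.5717880395609 3694.0 tcp [342.20003741  53.88050431 127.95263952] -0.3662654284671055 [0.88340758 0.33943607 0.38075102]
gaps L,R [np.float64(-795.4), np.float64(-636.3)] predicted from tcp, y, 408.1986888858748
(np.float64(0.004810750612333728), np.float64(740.7887697461099), np.int64(50), np.float64(570.3302533153401))
rear edge [1.37917454e-02 7.39100331e+02] -30.371139437738663 135.83804965991558 yaw -0.7902088014735211
```

View pics/f6.png

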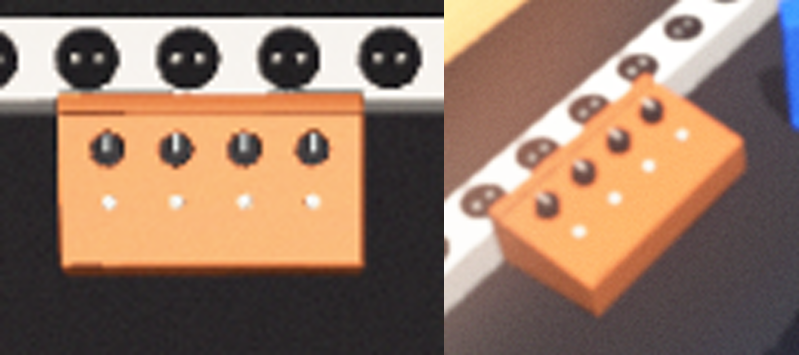

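The mixer sits visually flush in both views (rear edge on the rail face, knobs up). One numeric check with both views, plus a comparison of the other objects against the first picture.

Run:
```python
from h import *
ps=[viewer.grab_frame(n) for n in('top','side')];ms=[]
for p,c0 in zip(ps,([285,180],[240,255])):
    l,st,c,i=cmask(p);j=min(i,key=lambda j:np.linalg.norm(c[j]-c0));ms.append((l==j)*1.)
for sel in([0,1],[0],[1]):
    q,f=fit([ps[k] for k in sel],[ms[k] for k in sel],np.array([690,54,-.01]),False)
    W=world(q,False,np.array([[50,90,5],[50,-90,5.]]));print(q[:2].round(1),np.degrees(q[2]).round(2),f.round(),'gaps',[round(.0048*r[1]+740.8-r[0],1) for r in W])
t0=cv2.imread('pics/top0.png')[:,:,::-1]
for n,(x,y) in dict(tape=(450,218),carton=(190,218),driver=(445,315),blue=(388,216),blue2=(248,300)).items():
    s=(slice(y-30,y+30),slice(x-30,x+30));print(n,cv2.phaseCorrelate(t0[s][...,0].astype(float),ps[0]['img'][s][...,0].astype(float)))
```

```text
[690.9  52.5] -0.87 672.0 gaps [np.float64(-0.8), np.float64(1.1)]
[690.4  53.9] -0.56 303.0 gaps [np.float64(0.2), np.float64(1.1)]
[691.3  51.8] -0.55 332.0 gaps [np.float64(-0.6), np.float64(0.2)]
tape ((0.015668009236897262, -0.03179805574016825), 1.0113495288401602)
carton ((0.04362034864572806, 0.03484201658298147), 0.9769800301625534)
driver ((0.13033546859308842, 0.020401606803218897), 0.8632096667561552)
blue ((-0.027993836284071705, 0.038342159484273), 0.9415737770664154)
blue2 ((-0.1773711903324191, -0.4839052143600888), 0.33008212872035414)
```

```bash
python3 -c "
from h import *
print(sensors.state()['force'],env.job_done())"
```

```text
the job is handed in; nothing more can be done
[ 0.25046698 -0.0225742   0.5665554 ] None
```

I pushed the copper mixer over onto its feet, knobs up, then back until its rear panel sat flush against the rail (within about 1 mm by camera); the tape, carton and screwdriver did not move, and the job is handed in after about 11 s, result not shown.

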